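# Check a battery pack with the thermometer wand

### The arm

A 6-joint arm with a two-finger parallel gripper is mounted at the origin on the work surface. World frame = base frame: x ahead of the robot, y to its left, z up, the work surface at z = 0. Lengths are in mm, angles in degrees, forces in N, time in s.
With the tool pointing down it reaches from about 350 to 875 mm from the base axis. Payload 4.2 kg.
Tool frame: the origin (TCP) lies at the very end of the fingers, on their centre line; the grasp point (between the pads) lies 19 mm behind it; z points along the fingers, y is the direction in which the jaws open and shut (so a half turn about z gives the same grasp; the last joint's range is limited). The gripper opens to 87 mm and grips with 3 to 60 N. Pads are 19 mm wide; open, the fingers measure 117 mm over their backs; the gripper's body (75 mm by 190 mm) begins 51 mm behind the grasp point.
Start: joints at [-51.303, 22.042, 0.453, 0, -68.411, -14.817], TCP at [253.035, -571.465, 222.55] pointing down, gripper open.
Joint ranges: [-179.83, 179.83], [-69.29, 118.12], [-61.27, 80.66], [-181.25, 117.63], [-171.15, -9.14], [-177.46, 177.46]. Speed limits (degrees/s): [159.86, 159.86, 180, 180, 180, 180].

### API

Orientations are given as [roll, pitch, yaw] about the fixed x, y, z axes, in that order (R = Rz(yaw) Ry(pitch) Rx(roll)).
In Python, from workcell import robot gives the robot as it stands.
- The arm moves only by the tool play_rows, never from a script. Its argument "motion" is a list of rows, each an object of numbers: "tx", "ty", "tz": the shift along the tool's x, y, z in m; "ax", "ay", "az": the turn, a rotation vector about the tool's x, y, z in rad. A call has 1 to 20 rows; each row is the pose to reach, as a shift and turn from the pose measured when the call began, along the tool's axes at that moment; what a row does not reach only later rows make up. A row lasts 1/12 s, in which the tool goes at most 41.7 mm and 7.16 degrees, less where a joint would pass 70% of its speed; a pose out of reach is approached as far as the arm can. A call with a gripper value outside its range is refused whole. "gripper" is the closure in counts, from 0 (fully open) to 255 (shut), set as the call begins (left out, the last holds). The fingers move at their own pace and stop on an object; the grip force is fixed at half the most. Time passes only in rows, so rows that repeat a pose let the fingers close. It gives the time, the measured TCP pose, the force and the opening at its end, in the units of the state.
- robot.read_state(): the state, without advancing time (a new reading comes with each control period).
- robot.snapshot(name): name is "scene" or "top"; returns the picture (400x640x3 uint8, red, green, blue); there is no depth.
- robot.calibration(name): a dict with "K" (3x3 intrinsics, pixels), "R" (3x3) and "t" (3): a world point X has camera coordinates R X + t. Camera axes: x right, y down, z forward; pixel columns grow to the right and rows downward; lengths in mm; the calibration is good to about 2 mm. A picture is of the moment at which its call begins. calibration takes no time and is no camera call.
- robot.finish_job(): hands the job in, once; it reports no verdict.
The state is a dict: "time": time; "joints": joint angles; "joint_velocities": joint speeds; "tau": joint torques, N m; "tcp_pos": TCP position; "ee_rot": TCP orientation; "wrist_force": force on the tool from outside, world axes, zero at the start; "ft_torque": the same for the moment, N m; "opening": opening from 0.0 (shut) to 1.0 (fully open).
Only numpy, scipy, OpenCV 4.12 (cv2) and the standard library are available. Lean on these libraries where they do the work, as an engineer would, in place of code of your own. Each camera call takes 0.05 s, during which the arm holds its last target.

### The job

Check the yellow-topped battery pack with the white thermometer wand: pick up the wand, hold it upright and still for about two seconds with its lens some 6 cm straight above the black spot on the yellow pack, then set it down standing upright, wholly on its round black mat, and let go without dropping it. Do not push either battery pack out of its place.

Things in the scene. Friction and masses are not known exactly. Their poses are not given: they have to be found in the camera images.
- thermo_grip (a point): Grip centre of the loose thermometer wand, on its axis, 70 mm above its underside. Round, 110 mm tall, 0.16 kg, standing on the mat: grey flared foot 52 mm across, 34 mm high, then a straight white handle 32 mm in diameter, its top 40 mm above this point. Grasp from above at any yaw. The lens is in mid-underside, 70 mm below this point, and looks along the axis (down). z: up the wand.
- yellow_pack_spot (a point): Centre of the black round spot, 24 mm across, on the top of the yellow-topped battery pack: the point to aim at. The pack is a loose grey block standing on the bench, 90 x 65 mm and 55 mm high, 0.45 kg; the spot lies on its top face, 20 mm from the middle towards the pack's -x end. z axis: up; x axis: along the pack.
- blue_pack_spot (a point): The same spot on an equal pack with a blue top: the wrong one, to be left alone; it may stand on either side of the yellow one. A green-capped glass jar (64 mm across, 80 mm high) stands in line with the packs and a screwdriver lies beyond.
- mat: Round black rubber mat, 120 mm across and 4 mm thick, fixed to the bench; origin at the centre of its underside, on the bench. The wand's place, at the right of the bench.
Things that resemble listed ones, but are neither listed nor needed, are in the scene too. Leave any pink or red look-alike of the part that bears yellow_pack_spot alone. Of the things that look like the part that bears thermo_grip, take the one that is nearest to the robot's base at the start.

How it is judged (in metres and radians):
On the way:
1. the wand is held upright and still over the yellow pack, its lens aimed at the black spot from 30 to 100 mm, for 1 s (x of yellow_pack_spot in the frame of thermo_grip between -0.015 and 0.015 m and y of yellow_pack_spot in the frame of thermo_grip between -0.015 and 0.015 m and z of yellow_pack_spot in the frame of thermo_grip between -0.17 and -0.1 m and angle between thermo_grip's own z axis and vertical below 0.18 rad and linear speed of thermo below 0.03 m/s and angular speed of thermo below 0.25 rad/s), for 1 s.
At the end, for the whole second after the job is handed in: The wand stands upright (within about 6 degrees) and at rest on the mat, its axis within 40 mm of the mat's centre, let go; both packs are within 20 mm of where they were (horizontal distance between thermo_grip and mat below 0.04 m and angle between thermo_grip's own z axis and vertical below 0.1 rad and height (world z) of thermo_grip between 0.068 and 0.08 m and linear speed of thermo below 0.02 m/s and distance of each of yellow_pack_spot, blue_pack_spot from where it was at the start of the episode below 0.02 m); the robot touches nothing.
It fails at once if a battery pack is pushed more than 20 mm out of its place (distance of any of yellow_pack_spot, blue_pack_spot from where it was at the start of the episode above 0.02 m).
It fails at once if the wand is let go more than 30 mm above its mat (height (world z) of thermo_grip above 0.104 m and contact force between the fingers and thermo below 0.01 N).
It also fails if it takes over 54 s, if anything falls off the work surface, if the arm or the gripper's body presses on something with over 40 N, if the wrist force passes 120 N, or if a joint passes its speed limit or range.

## Working session

There is one attempt and no reset: what is moved stays moved. The work goes in short steps, Python scripts to look and compute and a tool call to move; the robot and the scene stay as the last step left them, time stands still between calls to the robot, and variables do not carry over. Pictures are saved under pics/ and viewed, and the job is handed in when it is done.

Besides the shell and the picture viewer there is one more tool, called after ">>>" as a command line: name --argument value ..., lists and objects as JSON in quotes. play_rows: Moves the arm, as the interface text tells. Its arguments: {"type":"object","properties":{"motion":{"type":"array","items":{"type":"object","properties":{"tx":{"type":"number"},"ty":{"type":"number"},"tz":{"type":"number"},"ax":{"type":"number"},"ay":{"type":"number"},"az":{"type":"number"}}}},"gripper":{"type":"number"}},"required":["motion"]}

```bash
mkdir -p pics
python3 - <<'E'
from workcell import robot
import cv2
for n in ("scene","top"):
    im=robot.snapshot(n); cv2.imwrite(f"pics/{n}0.png",im[:,:,::-1])
    c=robot.calibration(n); print(n,c)
print(robot.read_state())
E
```

```text
scene {'K': array([[429.09500578,   0.        , 323.82891067],
       [  0.        , 429.09500578, 201.13268802],
       [  0.        ,   0.        ,   1.        ]]), 'R': array([[-0.80281127,  0.59622941,  0.00213204],
       [ 0.50168645,  0.67743467, -0.53795257],
       [-0.32218747, -0.43080477, -0.84297241]]), 't': array([ 440.61601516, -224.88281599, 1130.17099833])}
top {'K': array([[507.35050586,   0.        , 321.96793101],
       [  0.        , 507.35050586, 200.03843237],
       [  0.        ,   0.        ,   1.        ]]), 'R': array([[-0.002961  , -0.99997826,  0.0058925 ],
       [-0.9839145 ,  0.00186083, -0.17863035],
       [ 0.1786155 , -0.00632664, -0.98389861]]), 't': array([ -1.30908643, 536.21944622, 965.4079635 ])}
{'time': 0.1, 'joints': array([-5.13031845e+01,  2.20859467e+01,  3.88499754e-01, -2.50499563e-02,
       -6.84106036e+01, -1.48175756e+01]), 'joint_velocities': array([-0.08684347, -0.11534313,  0.09587953,  0.09673261,  0.06234245,
       -0.01715963]), 'tau': array([-8.28324719e-04, -3.91690850e+01,  1.87934768e+01,  4.23194960e+00,
        1.34108495e-02, -6.85460554e-05]), 'tcp_pos': array([ 252.81923112, -571.00513589,  221.58007224]), 'ee_rot': array([ 1.79889588e+02, -5.13243131e-03, -1.56129994e+02]), 'wrist_force': array([ 0.18111576, -0.76443487, -0.45035104]), 'ft_torque': array([-0.04850197,  0.00482779, -0.02629147]), 'opening': 0.9996013588706435}
```

View pics/scene0.png

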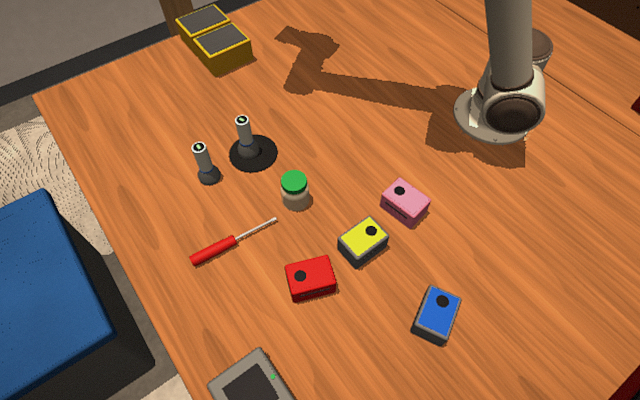

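View pics/top0.png

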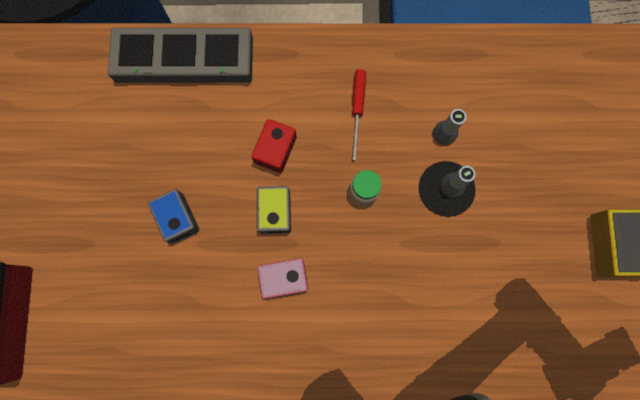

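Wand candidates: A at top (467,174) / scene (242,120), standing on the black mat, and B at top (458,116) / scene (199,147), off the mat and farther out. A fits, because it is nearest the base and on its mat. The yellow pack is at top (273,209) / scene (363,241), and the red, pink and blue ones are to be left alone. Next I'll measure and confirm with a crop.

```bash
cat > h.py <<'E'
import numpy as np, cv2
from workcell import robot
def ray(n,uv,z):
    c=robot.calibration(n);K,R,t=c["K"],c["R"],c["t"]
    d=R.T@np.linalg.solve(K,[uv[0],uv[1],1]);o=-R.T@t
    return o+d*(z-o[2])/d[2]
def proj(n,X):
    c=robot.calibration(n);p=c["K"]@(c["R"]@np.array(X,float)+c["t"]);return p[:2]/p[2]
def P(n): 
    c=robot.calibration(n);return c["K"]@np.c_[c["R"],c["t"]]
def tri(a,b):
    X=cv2.triangulatePoints(P("scene"),P("top"),np.array(a,float).reshape(2,1),np.array(b,float).reshape(2,1)).ravel();return X[:3]/X[3]
E
python3 - <<'E'
from h import *
ims={n:cv2.imread(f"pics/{n}0.png") for n in("scene","top")}
def blobs(m,lo=15):
    n,l,s,c=cv2.connectedComponentsWithStats(m.astype(np.uint8)); return [(s[i,4],c[i].round(1),s[i,:4]) for i in range(1,n) if s[i,4]>lo]
res={}
for n,box in(("top",(245,175,305,245)),("scene",(330,210,400,275))):
    x0,y0,x1,y1=box; im=ims[n][y0:y1,x0:x1]; h=cv2.cvtColor(im,cv2.COLOR_BGR2HSV)
    y=((h[...,0]>22)&(h[...,0]<36)&(h[...,1]>150)&(h[...,2]>120)).astype(np.uint8)
    cs=max(cv2.findContours(y,0,2)[0],key=cv2.contourArea)
    f=np.zeros_like(y);cv2.drawContours(f,[cs],-1,1,-1)
    M=cv2.moments(f,True);face=np.array([M['m10'],M['m01']])/M['m00']+[x0,y0]
    r=cv2.minAreaRect(cs)
    sp=[b for b in blobs((f==1)&(h[...,2]<70),20)]
    spot=max(sp,key=lambda b:b[0])[1]+[x0,y0]
    print(n,"face",face,"spot",spot,sp and max(b[0] for b in sp)); res[n]=(face,spot)
    print(ray(n,face,55).round(1),ray(n,spot,55).round(1),r)
print("tri",tri(res["scene"][0],res["top"][0]),tri(res["scene"][1],res["top"][1]))
# mat
for n,box in(("top",(405,150,490,225)),("scene",(215,100,290,185))):
    x0,y0,x1,y1=box; g=ims[n][y0:y1,x0:x1].max(2)
    m=cv2.morphologyEx((g<75).astype(np.uint8),cv2.MORPH_OPEN,np.ones((3,3)))
    c=max(cv2.findContours(m,0,2)[0],key=cv2.contourArea); e=cv2.fitEllipse(cv2.convexHull(c)); print(n,"mat",np.array(e[0])+[x0,y0],e[1:],ray(n,np.array(e[0])+[x0,y0],4).round(1))
    big=cv2.resize(ims[n][y0-60 if n=="top" else y0:y1,x0 if n=="top" else x0-40:x1],None,fx=4,fy=4,interpolation=cv2.INTER_CUBIC); cv2.imwrite(f"pics/w_{n}.png",big);print(big.shape)
a=ims["top"][100:250,140:310];cv2.imwrite("pics/packs.png",cv2.resize(a,None,fx=4,fy=4))
E
```

```text
top face [272.44747475 207.96363636] spot [272.6 217.8] 86
[519.3  95.4  55. ] [499.6  94.8  55. ] ((27.0, 33.0), (38.0, 26.0), 90.0)
scene face [363.16045198 236.04067797] spot [370.8 230.2] 76
[520.1  95.6  55. ] [498.8  94.5  55. ] ((33.157989501953125, 25.857267379760742), (24.956729888916016, 37.37153625488281), 53.61564636230469)
tri [519.51952095  95.39106287  53.98714251] [499.38422264  94.79250556  56.14960505]
top mat [446.46552658 188.58024216] ((53.84315872192383, 56.694313049316406), 123.65308380126953) [ 568.2 -264.2    4. ]
(540, 340, 3)
scene mat [253.0218277  153.17302322] ((36.860042572021484, 48.04033660888672), 81.1408920288086) [ 571.2 -262.1    4. ]
(340, 460, 3)
```

View pics/w_top.png

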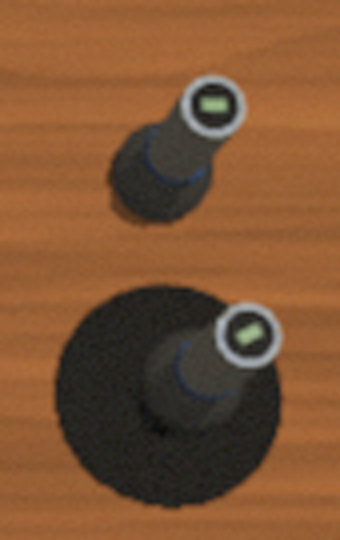

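View pics/w_scene.png

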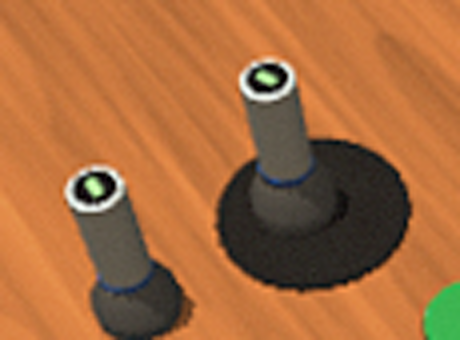

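View pics/packs.png

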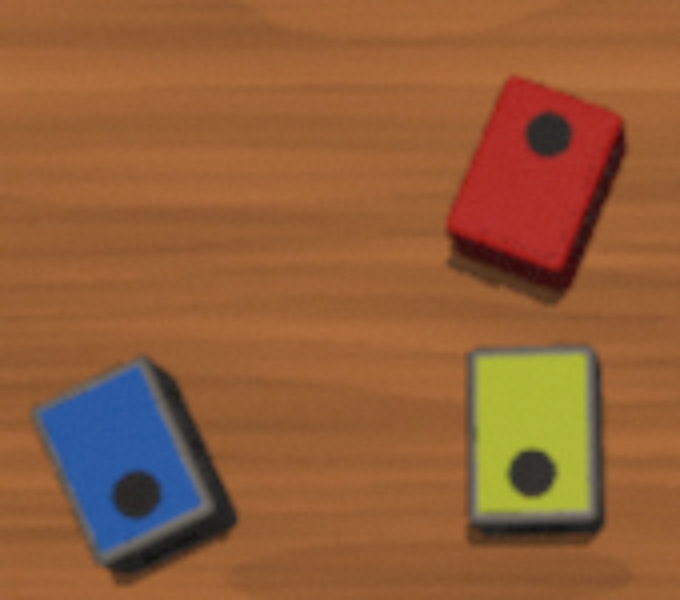

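Run:
```python
from h import *
pts={}
for n,(x0,y0,x1,y1) in(("top",(455,160,482,188)),("scene",(230,108,256,132))):
    im=cv2.imread(f"pics/{n}0.png")[y0:y1,x0:x1].astype(int)
    m=((im.min(2)>120)&(im.max(2)-im.min(2)<60)).astype(np.uint8)
    c=np.vstack([k for k in cv2.findContours(m,0,1)[0] if len(k)>3]); e=cv2.fitEllipse(cv2.convexHull(c)); p=np.array(e[0])+[x0,y0]
    print(n,p,e[1:],ray(n,p,114)); pts[n]=p
T=tri(pts["scene"],pts["top"]);print(T)
# how nearby things lie
for nm,uv in(("jar",(367,184)),): print(nm,ray("top",uv,80))
print("B",ray("top",(457.7,116),110))
s=robot.read_state()
from scipy.spatial.transform import Rotation as Ro
print(s["tcp_pos"],Ro.from_euler("xyz",s["ee_rot"],degrees=True).as_matrix().round(4),s["time"])
```

```text
top [466.55827236 173.31934929] ((15.363275527954102, 16.67510414123535), 118.34273529052734) [ 575.0289296  -275.28023892  114.        ]
scene [241.30325413 119.87659454] ((9.724926948547363, 13.95996379852295), 81.99375915527344) [ 576.65227709 -274.77359915  114.        ]
[ 575.72619621 -276.08117627  112.10053479]
jar [562.02347127 -90.1671395   80.        ]
B [ 689.84540079 -265.44512972  110.        ]
[ 252.81923112 -571.00513589  221.58007224] [[-9.145e-01 -4.047e-01 -9.000e-04]
 [-4.047e-01  9.145e-01  1.700e-03]
 [ 1.000e-04  1.900e-03 -1.000e+00]] 0.1
```

Confirmed by the crops: A (ring at top (466.6,173.3)) stands on the mat at about (575.8, -275), and the yellow spot is at (499.5, 94.7). The first move goes above the wand.

>>> play_rows --gripper 0 --motion '[{"tx":-0.01,"ty":0.003},{"tx":-0.035,"ty":0.012},{"tx":-0.07,"ty":0.024},{"tx":-0.105,"ty":0.035},{"tx":-0.14,"ty":0.047},{"tx":-0.175,"ty":0.059},{"tx":-0.21,"ty":0.071},{"tx":-0.245,"ty":0.083},{"tx":-0.28,"ty":0.094},{"tx":-0.315,"ty":0.106},{"tx":-0.35,"ty":0.118},{"tx":-0.38,"ty":0.128},{"tx":-0.4,"ty":0.135},{"tx":-0.41,"ty":0.138},{"tx":-0.415,"ty":0.14},{"tx":-0.415,"ty":0.14,"tz":0.02},{"tx":-0.415,"ty":0.14,"tz":0.045},{"tx":-0.415,"ty":0.14,"tz":0.07},{"tx":-0.415,"ty":0.14,"tz":0.08},{"tx":-0.415,"ty":0.14,"tz":0.08}]'

```text
schema error: expected keys tx, ty, tz, ax, ay, az
```

Run:
```python
from h import *
from scipy.spatial.transform import Rotation as Ro
for n in ("scene","top"): cv2.imwrite(f"pics/{n}1.png",robot.snapshot(n)[:,:,::-1])
a=cv2.imread("pics/scene1.png")[40:240,130:340];b=cv2.imread("pics/top1.png")[90:290,360:570]
cv2.imwrite("pics/pre.png",cv2.resize(np.hstack([a,b]),None,fx=1.9,fy=1.9))
s=robot.read_state();R=Ro.from_euler("xyz",s["ee_rot"],degrees=True).as_matrix()
print(s["time"],s["tcp_pos"],s["ee_rot"],s["joints"],R.T@(np.array([575.8,-275.1,57])-s["tcp_pos"]))
```

```text
0.2 [ 252.88404616 -571.17002507  221.87742874] [ 1.79923504e+02 -7.43737717e-03 -1.56123340e+02] [-5.13026256e+01  2.20743612e+01  4.09702055e-01 -1.33111707e-02
 -6.84111949e+01 -1.48158139e+01] [-415.14185895  139.80544613  165.01034414]
```

View pics/pre.png

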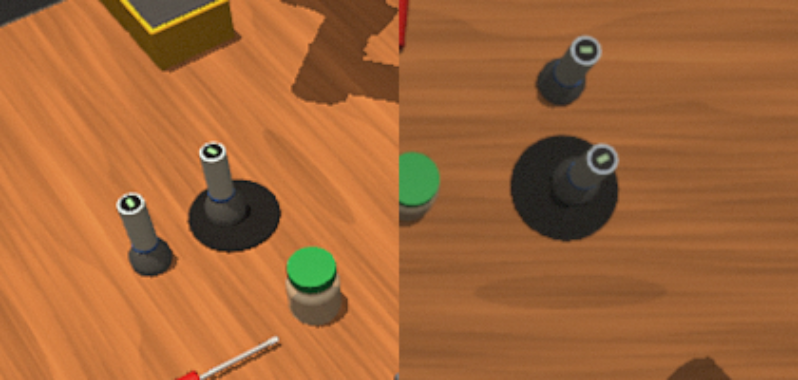

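The call was refused because every key must be present. The picture still shows the untouched scene with the wand on its mat. I'll send the move again with all keys.

>>> play_rows --gripper 0 --motion '[{"tx":-0.01,"ty":0.003,"tz":0,"ax":0,"ay":0,"az":0},{"tx":-0.035,"ty":0.012,"tz":0,"ax":0,"ay":0,"az":0},{"tx":-0.07,"ty":0.024,"tz":0,"ax":0,"ay":0,"az":0},{"tx":-0.105,"ty":0.035,"tz":0,"ax":0,"ay":0,"az":0},{"tx":-0.14,"ty":0.047,"tz":0,"ax":0,"ay":0,"az":0},{"tx":-0.175,"ty":0.059,"tz":0,"ax":0,"ay":0,"az":0},{"tx":-0.21,"ty":0.071,"tz":0,"ax":0,"ay":0,"az":0},{"tx":-0.245,"ty":0.083,"tz":0,"ax":0,"ay":0,"az":0},{"tx":-0.28,"ty":0.094,"tz":0,"ax":0,"ay":0,"az":0},{"tx":-0.315,"ty":0.106,"tz":0,"ax":0,"ay":0,"az":0},{"tx":-0.35,"ty":0.118,"tz":0,"ax":0,"ay":0,"az":0},{"tx":-0.38,"ty":0.128,"tz":0,"ax":0,"ay":0,"az":0},{"tx":-0.4,"ty":0.135,"tz":0,"ax":0,"ay":0,"az":0},{"tx":-0.41,"ty":0.138,"tz":0,"ax":0,"ay":0,"az":0},{"tx":-0.415,"ty":0.14,"tz":0,"ax":0,"ay":0,"az":0},{"tx":-0.415,"ty":0.14,"tz":0.02,"ax":0,"ay":0,"az":0},{"tx":-0.415,"ty":0.14,"tz":0.045,"ax":0,"ay":0,"az":0},{"tx":-0.415,"ty":0.14,"tz":0.07,"ax":0,"ay":0,"az":0},{"tx":-0.415,"ty":0.14,"tz":0.08,"ax":0,"ay":0,"az":0},{"tx":-0.415,"ty":0.14,"tz":0.08,"ax":0,"ay":0,"az":0}]'

```text
time: 1.87
tcp_pos: [573.2, -275.1, 139.1]
ee_rot: [179.7, -0.3, -156.2]
wrist_force: [0.2, 0.4, -0.3]
opening: 0.995
```

```bash
cat > look.py <<'E'
import sys
from h import *
from scipy.spatial.transform import Rotation as Ro
k,x,y,z=sys.argv[1],*map(float,sys.argv[2:5])
s,t=[robot.snapshot(n)[:,:,::-1] for n in("scene","top")]
cv2.imwrite(f"pics/scene{k}.png",s);cv2.imwrite(f"pics/top{k}.png",t)
c=[int(v) for v in sys.argv[5:9]] if len(sys.argv)>5 else [130,40,360,90]
cv2.imwrite(f"pics/l{k}.png",cv2.resize(np.hstack([s[c[1]:c[1]+200,c[0]:c[0]+210],t[c[3]:c[3]+200,c[2]:c[2]+210]]),None,fx=1.9,fy=1.9))
st=robot.read_state();R=Ro.from_euler("xyz",st["ee_rot"],degrees=True)
print(st["time"],"tcp",st["tcp_pos"].round(1),st["ee_rot"].round(2),"open",st["opening"],"F",st["wrist_force"].round(1))
print("delta tool mm",(R.as_matrix().T@(np.array([x,y,z])-st["tcp_pos"])).round(1),"level rotvec",(R.inv()*Ro.from_euler("xyz",[180,0,st["ee_rot"][2]],degrees=True)).as_rotvec().round(4))
E
python3 look.py 2 575.8 -275.1 57
```

```text
1.9667 tcp [ 575.8 -275.9  142.9] [ 1.7999e+02  1.0000e-02 -1.5615e+02] open 0.9987373251869243 F [ 0.4 -0.1  0.2]
delta tool mm [-0.3  0.7 85.9] level rotvec [0.0002 0.0001 0.    ]
```

View pics/l2.png

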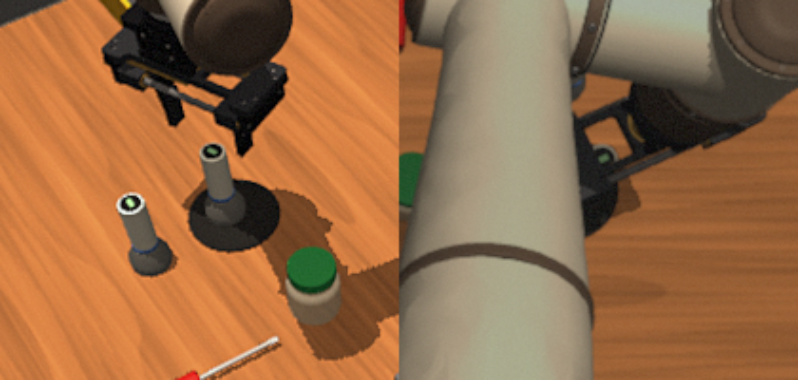

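The fingers straddle wand A (scene pixels near (242,120)) and are clear of wand B. I'll descend.

>>> play_rows --gripper 0 --motion '[{"tx":0,"ty":0.001,"tz":0.01,"ax":0,"ay":0,"az":0},{"tx":0,"ty":0.001,"tz":0.025,"ax":0,"ay":0,"az":0},{"tx":0,"ty":0.001,"tz":0.04,"ax":0,"ay":0,"az":0},{"tx":0,"ty":0.001,"tz":0.055,"ax":0,"ay":0,"az":0},{"tx":0,"ty":0.001,"tz":0.068,"ax":0,"ay":0,"az":0},{"tx":0,"ty":0.001,"tz":0.078,"ax":0,"ay":0,"az":0},{"tx":0,"ty":0.001,"tz":0.084,"ax":0,"ay":0,"az":0},{"tx":0,"ty":0.001,"tz":0.086,"ax":0,"ay":0,"az":0},{"tx":0,"ty":0.001,"tz":0.086,"ax":0,"ay":0,"az":0},{"tx":0,"ty":0.001,"tz":0.086,"ax":0,"ay":0,"az":0}]'

```text
time: 2.8
tcp_pos: [576.0, -275.2, 57.7]
ee_rot: [-179.9, 0.1, -156.1]
wrist_force: [0.0, 0.3, 0.2]
opening: 1.003
```

```bash
python3 look.py 3 575.8 -275.1 57
```

```text
2.9 tcp [ 576.1 -275.1   57.9] [-1.7994e+02  9.0000e-02 -1.5614e+02] open 1.0021365654633183 F [ 0.7  0.  -0.2]
delta tool mm [0.2 0.1 0.9] level rotvec [-0.0011  0.0015 -0.    ]
```

View pics/l3.png

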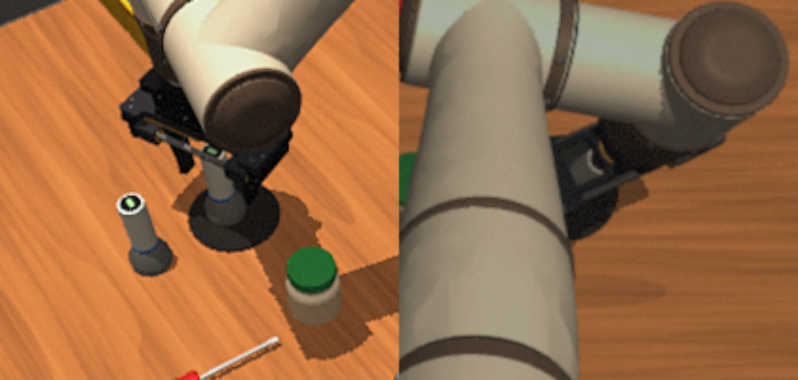

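The wand sits between the fingers, at about (215,165) in the left crop. I'll close the gripper.

>>> play_rows --gripper 255 --motion '[{"tx":0,"ty":0,"tz":0,"ax":0,"ay":0,"az":0},{"tx":0,"ty":0,"tz":0,"ax":0,"ay":0,"az":0},{"tx":0,"ty":0,"tz":0,"ax":0,"ay":0,"az":0},{"tx":0,"ty":0,"tz":0,"ax":0,"ay":0,"az":0},{"tx":0,"ty":0,"tz":0,"ax":0,"ay":0,"az":0},{"tx":0,"ty":0,"tz":0,"ax":0,"ay":0,"az":0},{"tx":0,"ty":0,"tz":0,"ax":0,"ay":0,"az":0},{"tx":0,"ty":0,"tz":0,"ax":0,"ay":0,"az":0},{"tx":0,"ty":0,"tz":0,"ax":0,"ay":0,"az":0},{"tx":0,"ty":0,"tz":0,"ax":0,"ay":0,"az":0},{"tx":0,"ty":0,"tz":0,"ax":0,"ay":0,"az":0},{"tx":0,"ty":0,"tz":0,"ax":0,"ay":0,"az":0}]'

```text
time: 3.9
tcp_pos: [576.1, -275.1, 57.9]
ee_rot: [-179.9, 0.1, -156.1]
wrist_force: [0.0, 0.5, 0.2]
opening: 0.364
```

The opening is 0.364, which is about 32 mm and matches the handle. Lifting 112 mm.

>>> play_rows --gripper 255 --motion '[{"tx":0,"ty":0,"tz":-0.004,"ax":0,"ay":0,"az":0},{"tx":0,"ty":0,"tz":-0.012,"ax":0,"ay":0,"az":0},{"tx":0,"ty":0,"tz":-0.024,"ax":0,"ay":0,"az":0},{"tx":0,"ty":0,"tz":-0.039,"ax":0,"ay":0,"az":0},{"tx":0,"ty":0,"tz":-0.054,"ax":0,"ay":0,"az":0},{"tx":0,"ty":0,"tz":-0.069,"ax":0,"ay":0,"az":0},{"tx":0,"ty":0,"tz":-0.084,"ax":0,"ay":0,"az":0},{"tx":0,"ty":0,"tz":-0.097,"ax":0,"ay":0,"az":0},{"tx":0,"ty":0,"tz":-0.106,"ax":0,"ay":0,"az":0},{"tx":0,"ty":0,"tz":-0.111,"ax":0,"ay":0,"az":0},{"tx":0,"ty":0,"tz":-0.112,"ax":0,"ay":0,"az":0},{"tx":0,"ty":0,"tz":-0.112,"ax":0,"ay":0,"az":0}]'

```text
time: 4.9
tcp_pos: [575.7, -275.0, 170.0]
ee_rot: [-180.0, 0.1, -156.1]
wrist_force: [-0.1, -0.0, -1.8]
opening: 0.364
```

```bash
python3 look.py 4 499.5 94.7 170
```

```text
5.0 tcp [ 575.3 -274.9  168.9] [ 1.7998e+02  1.0000e-02 -1.5615e+02] open 0.3581513881592332 F [-0.9 -0.2 -1.6]
delta tool mm [-80.1 368.7  -1. ] level rotvec [0.0003 0.0002 0.    ]
```

View pics/l4.png

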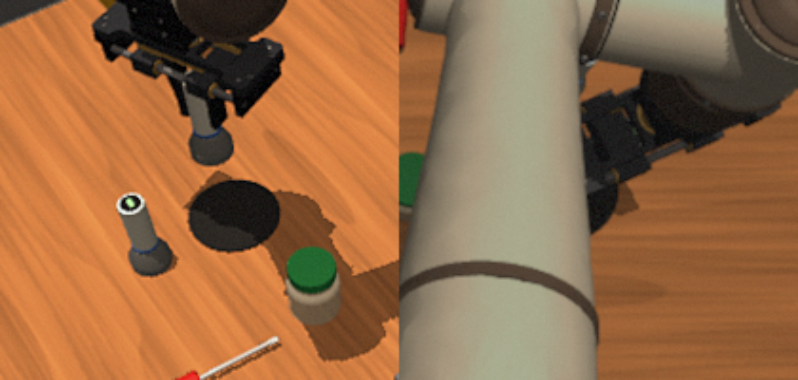

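The wand is lifted and upright (foot at left crop (210,147)), and the whole mat is now visible. I'll carry it to the spot at about 115 mm lens height, which clears the 80 mm jar.

>>> play_rows --gripper 255 --motion '[{"tx":-0.001,"ty":0.005,"tz":0,"ax":0,"ay":0,"az":0},{"tx":-0.003,"ty":0.015,"tz":0,"ax":0,"ay":0,"az":0},{"tx":-0.007,"ty":0.033,"tz":0,"ax":0,"ay":0,"az":0},{"tx":-0.012,"ty":0.055,"tz":0,"ax":0,"ay":0,"az":0},{"tx":-0.017,"ty":0.08,"tz":0,"ax":0,"ay":0,"az":0},{"tx":-0.023,"ty":0.105,"tz":0,"ax":0,"ay":0,"az":0},{"tx":-0.028,"ty":0.13,"tz":0,"ax":0,"ay":0,"az":0},{"tx":-0.034,"ty":0.155,"tz":0,"ax":0,"ay":0,"az":0},{"tx":-0.039,"ty":0.18,"tz":0,"ax":0,"ay":0,"az":0},{"tx":-0.045,"ty":0.205,"tz":0,"ax":0,"ay":0,"az":0},{"tx":-0.05,"ty":0.23,"tz":0,"ax":0,"ay":0,"az":0},{"tx":-0.055,"ty":0.255,"tz":0,"ax":0,"ay":0,"az":0},{"tx":-0.061,"ty":0.28,"tz":0,"ax":0,"ay":0,"az":0},{"tx":-0.066,"ty":0.305,"tz":0,"ax":0,"ay":0,"az":0},{"tx":-0.071,"ty":0.328,"tz":0,"ax":0,"ay":0,"az":0},{"tx":-0.075,"ty":0.347,"tz":0,"ax":0,"ay":0,"az":0},{"tx":-0.078,"ty":0.36,"tz":0,"ax":0,"ay":0,"az":0},{"tx":-0.08,"ty":0.367,"tz":0,"ax":0,"ay":0,"az":0},{"tx":-0.08,"ty":0.369,"tz":-0.001,"ax":0,"ay":0,"az":0},{"tx":-0.08,"ty":0.369,"tz":-0.001,"ax":0,"ay":0,"az":0}]'

```text
time: 6.67
tcp_pos: [498.9, 95.3, 170.1]
ee_rot: [180.0, 0.0, -156.1]
wrist_force: [-0.5, 0.8, -2.5]
opening: 0.359
```

```bash
python3 look.py 5 499.5 94.7 170 260 120 170 110
python3 - <<'E'
from h import *
im=cv2.imread("pics/scene5.png")
print("proj spot",proj("scene",[499.5,94.7,55]),"lens",proj("scene",[499.5,94.7,116]))
for n,(x0,y0,x1,y1) in(("scene",(215,110,295,190)),("top",(405,150,490,225))):
    g=cv2.imread(f"pics/{n}5.png")[y0:y1,x0:x1].max(2)
    m=cv2.morphologyEx((g<70).astype(np.uint8),cv2.MORPH_OPEN,np.ones((3,3)))
    c=max(cv2.findContours(m,0,2)[0],key=cv2.contourArea);e=cv2.fitEllipse(c);p=np.array(e[0])+[x0,y0]
    print(n,p,e[1:],cv2.contourArea(c),ray(n,p,4))
E
```

```text
6.7667 tcp [499.1  94.5 170. ] [ 179.99   -0.   -156.17] open 0.36342762790938626 F [ 0.1  0.6 -1.5]
delta tool mm [-0.4  0.   0. ] level rotvec [ 0.0002 -0.0001 -0.    ]
proj spot [370.6224033  230.45414616] lens [373.58631113 215.31786193]
scene [252.94791412 153.1435585 ] ((36.429039001464844, 47.03755187988281), 81.30950164794922) 1335.5 [ 571.31242555 -262.24381075    4.        ]
top [446.55708313 188.52417755] ((53.440956115722656, 55.69921875), 119.83250427246094) 2331.0 [ 568.31676611 -264.41957377    4.        ]
```

View pics/l5.png

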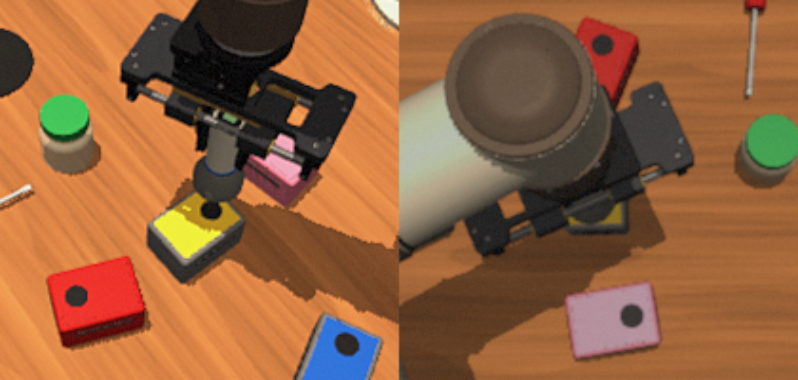

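View pics/scene5.png

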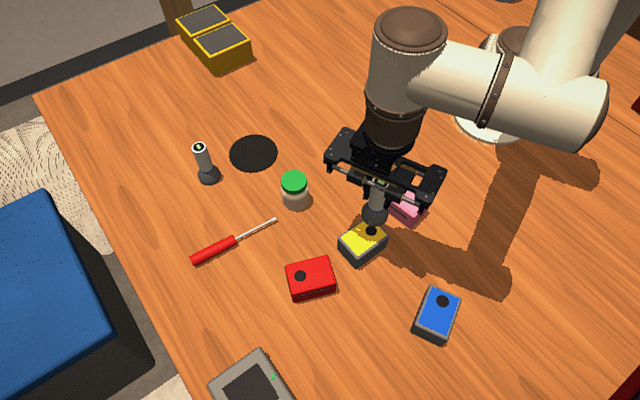

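The wand hangs upright over the yellow pack (foot near scene (375,214), spot just below at (371,231), expected lens at (373.6,215)). The mat centre is about (570,-263). I'll hold for 2.5 s in two calls.

>>> play_rows --gripper 255 --motion '[{"tx":0,"ty":0,"tz":0,"ax":0,"ay":0,"az":0},{"tx":0,"ty":0,"tz":0,"ax":0,"ay":0,"az":0},{"tx":0,"ty":0,"tz":0,"ax":0,"ay":0,"az":0},{"tx":0,"ty":0,"tz":0,"ax":0,"ay":0,"az":0},{"tx":0,"ty":0,"tz":0,"ax":0,"ay":0,"az":0},{"tx":0,"ty":0,"tz":0,"ax":0,"ay":0,"az":0},{"tx":0,"ty":0,"tz":0,"ax":0,"ay":0,"az":0},{"tx":0,"ty":0,"tz":0,"ax":0,"ay":0,"az":0},{"tx":0,"ty":0,"tz":0,"ax":0,"ay":0,"az":0},{"tx":0,"ty":0,"tz":0,"ax":0,"ay":0,"az":0},{"tx":0,"ty":0,"tz":0,"ax":0,"ay":0,"az":0},{"tx":0,"ty":0,"tz":0,"ax":0,"ay":0,"az":0},{"tx":0,"ty":0,"tz":0,"ax":0,"ay":0,"az":0},{"tx":0,"ty":0,"tz":0,"ax":0,"ay":0,"az":0},{"tx":0,"ty":0,"tz":0,"ax":0,"ay":0,"az":0},{"tx":0,"ty":0,"tz":0,"ax":0,"ay":0,"az":0},{"tx":0,"ty":0,"tz":0,"ax":0,"ay":0,"az":0},{"tx":0,"ty":0,"tz":0,"ax":0,"ay":0,"az":0},{"tx":0,"ty":0,"tz":0,"ax":0,"ay":0,"az":0},{"tx":0,"ty":0,"tz":0,"ax":0,"ay":0,"az":0}]'

```text
time: 8.43
tcp_pos: [499.1, 94.5, 170.0]
ee_rot: [180.0, -0.0, -156.2]
wrist_force: [0.2, -0.3, -1.7]
opening: 0.361
```

>>> play_rows --gripper 255 --motion '[{"tx":0,"ty":0,"tz":0,"ax":0,"ay":0,"az":0},{"tx":0,"ty":0,"tz":0,"ax":0,"ay":0,"az":0},{"tx":0,"ty":0,"tz":0,"ax":0,"ay":0,"az":0},{"tx":0,"ty":0,"tz":0,"ax":0,"ay":0,"az":0},{"tx":0,"ty":0,"tz":0,"ax":0,"ay":0,"az":0},{"tx":0,"ty":0,"tz":0,"ax":0,"ay":0,"az":0},{"tx":0,"ty":0,"tz":0,"ax":0,"ay":0,"az":0},{"tx":0,"ty":0,"tz":0,"ax":0,"ay":0,"az":0},{"tx":0,"ty":0,"tz":0,"ax":0,"ay":0,"az":0},{"tx":0,"ty":0,"tz":0,"ax":0,"ay":0,"az":0}]'

```text
time: 9.27
tcp_pos: [499.1, 94.5, 170.0]
ee_rot: [180.0, -0.0, -156.2]
wrist_force: [-1.2, 0.7, -2.2]
opening: 0.363
```

```bash
python3 look.py 6 570 -263 170 260 120 170 110
```

```text
9.3667 tcp [499.1  94.5 170. ] [ 179.99   -0.   -156.17] open 0.35957240861867473 F [ 0.5 -0.5 -0.6]
delta tool mm [  79.6 -355.6   -0. ] level rotvec [ 0.0002 -0.0001 -0.    ]
```

View pics/l6.png

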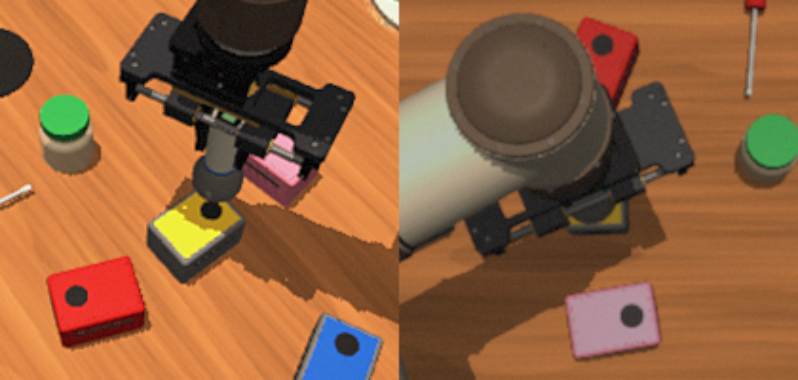

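The wand was held still for about 2.6 s and nothing moved (same pixels as before). Now I'll carry it back over the mat centre.

>>> play_rows --gripper 255 --motion '[{"tx":0.001,"ty":-0.005,"tz":0,"ax":0,"ay":0,"az":0},{"tx":0.003,"ty":-0.015,"tz":0,"ax":0,"ay":0,"az":0},{"tx":0.007,"ty":-0.033,"tz":0,"ax":0,"ay":0,"az":0},{"tx":0.012,"ty":-0.055,"tz":0,"ax":0,"ay":0,"az":0},{"tx":0.017,"ty":-0.08,"tz":0,"ax":0,"ay":0,"az":0},{"tx":0.023,"ty":-0.105,"tz":0,"ax":0,"ay":0,"az":0},{"tx":0.029,"ty":-0.13,"tz":0,"ax":0,"ay":0,"az":0},{"tx":0.034,"ty":-0.155,"tz":0,"ax":0,"ay":0,"az":0},{"tx":0.04,"ty":-0.18,"tz":0,"ax":0,"ay":0,"az":0},{"tx":0.046,"ty":-0.205,"tz":0,"ax":0,"ay":0,"az":0},{"tx":0.051,"ty":-0.23,"tz":0,"ax":0,"ay":0,"az":0},{"tx":0.057,"ty":-0.255,"tz":0,"ax":0,"ay":0,"az":0},{"tx":0.063,"ty":-0.28,"tz":0,"ax":0,"ay":0,"az":0},{"tx":0.068,"ty":-0.303,"tz":0,"ax":0,"ay":0,"az":0},{"tx":0.073,"ty":-0.325,"tz":0,"ax":0,"ay":0,"az":0},{"tx":0.077,"ty":-0.342,"tz":0,"ax":0,"ay":0,"az":0},{"tx":0.079,"ty":-0.352,"tz":0,"ax":0,"ay":0,"az":0},{"tx":0.08,"ty":-0.356,"tz":0,"ax":0,"ay":0,"az":0},{"tx":0.08,"ty":-0.356,"tz":0,"ax":0,"ay":0,"az":0},{"tx":0.08,"ty":-0.356,"tz":0,"ax":0,"ay":0,"az":0}]'

```text
time: 11.03
tcp_pos: [569.4, -263.2, 169.7]
ee_rot: [179.9, -0.0, -156.2]
wrist_force: [-0.3, 0.3, -1.2]
opening: 0.36
```

```bash
python3 look.py 7 570 -263 58
```

```text
11.1333 tcp [ 569.6 -262.6  170. ] [ 179.97   -0.   -156.11] open 0.36176772970555016 F [ 0.9 -0.5 -1.9]
delta tool mm [ -0.2  -0.5 112. ] level rotvec [ 0.0005 -0.     -0.    ]
```

View pics/l7.png

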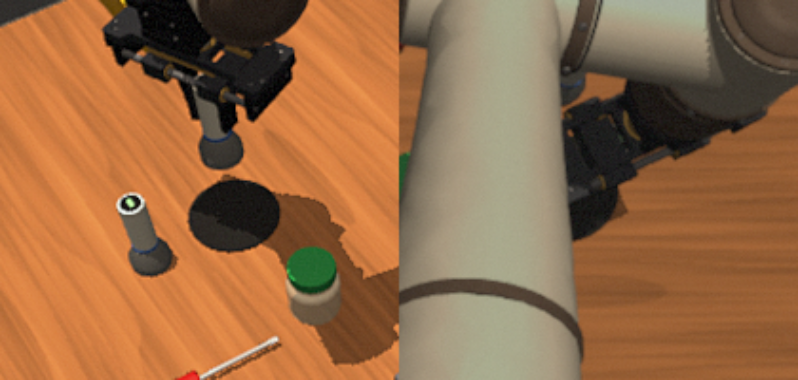

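The wand is above the mat (mat centre at left crop (234,215)), still upright. I'll lower it to about 3 mm above contact.

>>> play_rows --gripper 255 --motion '[{"tx":0,"ty":0,"tz":0.004,"ax":0,"ay":0,"az":0},{"tx":0,"ty":0,"tz":0.014,"ax":0,"ay":0,"az":0},{"tx":0,"ty":0,"tz":0.028,"ax":0,"ay":0,"az":0},{"tx":0,"ty":0,"tz":0.043,"ax":0,"ay":0,"az":0},{"tx":0,"ty":0,"tz":0.058,"ax":0,"ay":0,"az":0},{"tx":0,"ty":0,"tz":0.073,"ax":0,"ay":0,"az":0},{"tx":0,"ty":0,"tz":0.086,"ax":0,"ay":0,"az":0},{"tx":0,"ty":0,"tz":0.096,"ax":0,"ay":0,"az":0},{"tx":0,"ty":0,"tz":0.103,"ax":0,"ay":0,"az":0},{"tx":0,"ty":0,"tz":0.107,"ax":0,"ay":0,"az":0},{"tx":0,"ty":0,"tz":0.109,"ax":0,"ay":0,"az":0},{"tx":0,"ty":0,"tz":0.109,"ax":0,"ay":0,"az":0},{"tx":0,"ty":0,"tz":0.109,"ax":0,"ay":0,"az":0},{"tx":0,"ty":0,"tz":0.109,"ax":0,"ay":0,"az":0}]'

```text
time: 12.3
tcp_pos: [570.1, -262.7, 61.8]
ee_rot: [-180.0, 0.1, -156.1]
wrist_force: [0.4, -0.1, -1.4]
opening: 0.361
```

>>> play_rows --gripper 255 --motion '[{"tx":0,"ty":0,"tz":0.0005,"ax":0,"ay":0,"az":0},{"tx":0,"ty":0,"tz":0.001,"ax":0,"ay":0,"az":0},{"tx":0,"ty":0,"tz":0.0015,"ax":0,"ay":0,"az":0},{"tx":0,"ty":0,"tz":0.002,"ax":0,"ay":0,"az":0},{"tx":0,"ty":0,"tz":0.002,"ax":0,"ay":0,"az":0},{"tx":0,"ty":0,"tz":0.002,"ax":0,"ay":0,"az":0}]'

```text
time: 12.8
tcp_pos: [570.1, -262.7, 59.8]
ee_rot: [-180.0, 0.1, -156.1]
wrist_force: [-0.7, -0.0, -1.7]
opening: 0.361
```

>>> play_rows --gripper 255 --motion '[{"tx":0,"ty":0,"tz":0.0005,"ax":0,"ay":0,"az":0},{"tx":0,"ty":0,"tz":0.001,"ax":0,"ay":0,"az":0},{"tx":0,"ty":0,"tz":0.0015,"ax":0,"ay":0,"az":0},{"tx":0,"ty":0,"tz":0.0015,"ax":0,"ay":0,"az":0},{"tx":0,"ty":0,"tz":0.0015,"ax":0,"ay":0,"az":0},{"tx":0,"ty":0,"tz":0.0015,"ax":0,"ay":0,"az":0}]'

```text
time: 13.3
tcp_pos: [570.1, -262.7, 58.3]
ee_rot: [-180.0, 0.1, -156.1]
wrist_force: [-0.4, -0.2, -1.7]
opening: 0.358
```

>>> play_rows --gripper 255 --motion '[{"tx":0,"ty":0,"tz":0.0002,"ax":0,"ay":0,"az":0},{"tx":0,"ty":0,"tz":0.0005,"ax":0,"ay":0,"az":0},{"tx":0,"ty":0,"tz":0.0005,"ax":0,"ay":0,"az":0},{"tx":0,"ty":0,"tz":0.0005,"ax":0,"ay":0,"az":0},{"tx":0,"ty":0,"tz":0.0005,"ax":0,"ay":0,"az":0}]'

```text
time: 13.72
tcp_pos: [570.1, -262.8, 57.8]
ee_rot: [-180.0, 0.1, -156.1]
wrist_force: [0.5, 0.2, -1.5]
opening: 0.364
```

```bash
python3 look.py 8 570 -263 58
```

```text
13.8167 tcp [ 570.2 -262.7   57.9] [-1.7997e+02  7.0000e-02 -1.5611e+02] open 0.36168449009316567 F [-0.4  0.1 -0.6]
delta tool mm [ 0.2 -0.2 -0.1] level rotvec [-0.0006  0.0012 -0.    ]
```

View pics/l8.png

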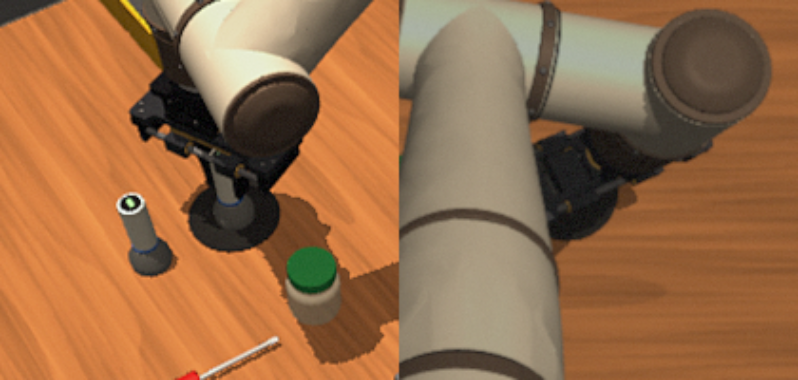

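The foot is over the mat at grasp height (left crop (233,210)). The weight hasn't clearly come off yet, so I'll go down another 0.5 mm.

>>> play_rows --gripper 255 --motion '[{"tx":0,"ty":0,"tz":0.0003,"ax":0,"ay":0,"az":0},{"tx":0,"ty":0,"tz":0.0006,"ax":0,"ay":0,"az":0},{"tx":0,"ty":0,"tz":0.0006,"ax":0,"ay":0,"az":0},{"tx":0,"ty":0,"tz":0.0006,"ax":0,"ay":0,"az":0},{"tx":0,"ty":0,"tz":0.0006,"ax":0,"ay":0,"az":0}]'

```text
time: 14.23
tcp_pos: [570.2, -262.8, 57.8]
ee_rot: [-180.0, 0.1, -156.1]
wrist_force: [-2.0, 2.5, 5.8]
opening: 0.364
```

The wrist force is now +5.8 N and the TCP has stopped at 57.8, so the wand is standing on the mat. Releasing gently.

>>> play_rows --gripper 0 --motion '[{"tx":0,"ty":0,"tz":0,"ax":0,"ay":0,"az":0},{"tx":0,"ty":0,"tz":0,"ax":0,"ay":0,"az":0},{"tx":0,"ty":0,"tz":0,"ax":0,"ay":0,"az":0},{"tx":0,"ty":0,"tz":0,"ax":0,"ay":0,"az":0},{"tx":0,"ty":0,"tz":0,"ax":0,"ay":0,"az":0},{"tx":0,"ty":0,"tz":0,"ax":0,"ay":0,"az":0},{"tx":0,"ty":0,"tz":0,"ax":0,"ay":0,"az":0},{"tx":0,"ty":0,"tz":0,"ax":0,"ay":0,"az":0},{"tx":0,"ty":0,"tz":0,"ax":0,"ay":0,"az":0},{"tx":0,"ty":0,"tz":0,"ax":0,"ay":0,"az":0},{"tx":0,"ty":0,"tz":0,"ax":0,"ay":0,"az":0},{"tx":0,"ty":0,"tz":0,"ax":0,"ay":0,"az":0}]'

```text
time: 15.23
tcp_pos: [570.2, -262.8, 57.8]
ee_rot: [-180.0, 0.1, -156.1]
wrist_force: [0.1, 0.7, 0.0]
opening: 0.993
```

```bash
python3 look.py 9 570 -263 58
```

```text
15.3333 tcp [ 570.2 -262.7   57.8] [-1.7995e+02  7.0000e-02 -1.5610e+02] open 1.0011958018804368 F [ 0.1  0.1 -0.1]
delta tool mm [ 0.3 -0.2 -0.2] level rotvec [-0.0008  0.0013 -0.    ]
```

View pics/l9.png

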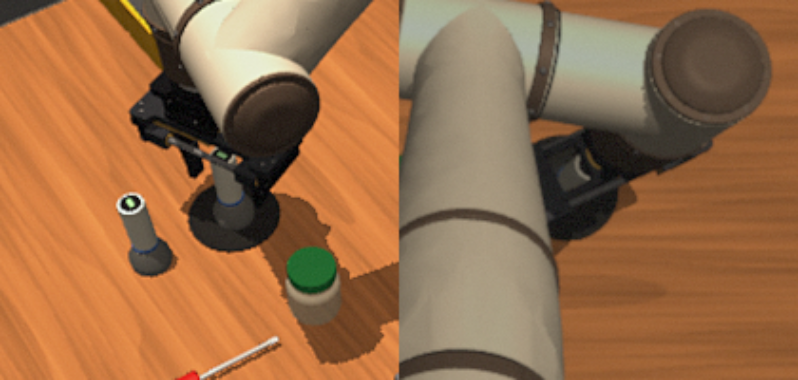

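The fingers are open and the wand stands upright between them (left crop (228,185)). I'll retreat straight up, then sideways back to the start, so the view is clear.

>>> play_rows --gripper 0 --motion '[{"tx":0,"ty":0,"tz":-0.004,"ax":0,"ay":0,"az":0},{"tx":0,"ty":0,"tz":-0.014,"ax":0,"ay":0,"az":0},{"tx":0,"ty":0,"tz":-0.029,"ax":0,"ay":0,"az":0},{"tx":0,"ty":0,"tz":-0.046,"ax":0,"ay":0,"az":0},{"tx":0,"ty":0,"tz":-0.065,"ax":0,"ay":0,"az":0},{"tx":0,"ty":0,"tz":-0.085,"ax":0,"ay":0,"az":0},{"tx":0,"ty":0,"tz":-0.105,"ax":0,"ay":0,"az":0},{"tx":0,"ty":0,"tz":-0.125,"ax":0,"ay":0,"az":0},{"tx":0,"ty":0,"tz":-0.142,"ax":0,"ay":0,"az":0},{"tx":0,"ty":0,"tz":-0.155,"ax":0,"ay":0,"az":0},{"tx":0,"ty":0,"tz":-0.162,"ax":0,"ay":0,"az":0},{"tx":0,"ty":0,"tz":-0.164,"ax":0,"ay":0,"az":0}]'

```text
time: 16.33
tcp_pos: [570.6, -263.0, 224.3]
ee_rot: [-179.8, 0.2, -156.1]
wrist_force: [-0.2, 0.0, 0.5]
opening: 0.999
```

>>> play_rows --gripper 0 --motion '[{"tx":0.01,"ty":-0.003,"tz":0,"ax":0,"ay":0,"az":0},{"tx":0.035,"ty":-0.012,"tz":0,"ax":0,"ay":0,"az":0},{"tx":0.07,"ty":-0.024,"tz":0,"ax":0,"ay":0,"az":0},{"tx":0.105,"ty":-0.035,"tz":0,"ax":0,"ay":0,"az":0},{"tx":0.14,"ty":-0.047,"tz":0,"ax":0,"ay":0,"az":0},{"tx":0.175,"ty":-0.059,"tz":0,"ax":0,"ay":0,"az":0},{"tx":0.21,"ty":-0.071,"tz":0,"ax":0,"ay":0,"az":0},{"tx":0.245,"ty":-0.083,"tz":0,"ax":0,"ay":0,"az":0},{"tx":0.28,"ty":-0.094,"tz":0,"ax":0,"ay":0,"az":0},{"tx":0.315,"ty":-0.106,"tz":0,"ax":0,"ay":0,"az":0},{"tx":0.35,"ty":-0.118,"tz":0,"ax":0,"ay":0,"az":0},{"tx":0.38,"ty":-0.135,"tz":0,"ax":0,"ay":0,"az":0},{"tx":0.4,"ty":-0.145,"tz":0,"ax":0,"ay":0,"az":0},{"tx":0.41,"ty":-0.15,"tz":0,"ax":0,"ay":0,"az":0},{"tx":0.41,"ty":-0.15,"tz":0,"ax":0,"ay":0,"az":0},{"tx":0.41,"ty":-0.15,"tz":0,"ax":0,"ay":0,"az":0}]'

```text
time: 17.67
tcp_pos: [255.8, -565.9, 222.0]
ee_rot: [-179.9, 0.2, -156.2]
wrist_force: [-0.7, 0.4, 0.4]
opening: 1.0
```

```bash
python3 look.py 10 570 -263 58
python3 - <<'E'
from h import *
pts={}
for n,(x0,y0,x1,y1) in(("top",(440,160,482,190)),("scene",(232,108,265,135))):
    im=cv2.imread(f"pics/{n}10.png")[y0:y1,x0:x1].astype(int)
    m=((im.min(2)>120)&(im.max(2)-im.min(2)<60)).astype(np.uint8)
    c=np.vstack([k for k in cv2.findContours(m,0,1)[0] if len(k)>3]); e=cv2.fitEllipse(cv2.convexHull(c)); p=np.array(e[0])+[x0,y0]
    print(n,p,e[1:],ray(n,p,114).round(1)); pts[n]=p
print(tri(pts["scene"],pts["top"]))
d=cv2.absdiff(cv2.imread("pics/top0.png"),cv2.imread("pics/top10.png"))[100:310,130:320].max(2);print("packs diff px>40:",(d>40).sum())
E
```

```text
17.7667 tcp [ 257.  -565.4  222.6] [-179.87    0.25 -156.04] open 1.000576369780091 F [ 0.2  0.7 -0.4]
delta tool mm [-408.1  149.6  166.1] level rotvec [-0.0023  0.0044 -0.    ]
top [460.31642914 176.39109421] ((15.526169776916504, 16.395708084106445), 127.21375274658203) [ 569.1 -263.2  114. ]
scene [246.50226498 122.00933266] ((9.937300682067871, 13.659700393676758), 81.3286361694336) [ 570.6 -262.3  114. ]
[ 569.70742574 -263.8835298   111.93122225]
packs diff px>40: 0
```

View pics/l10.png

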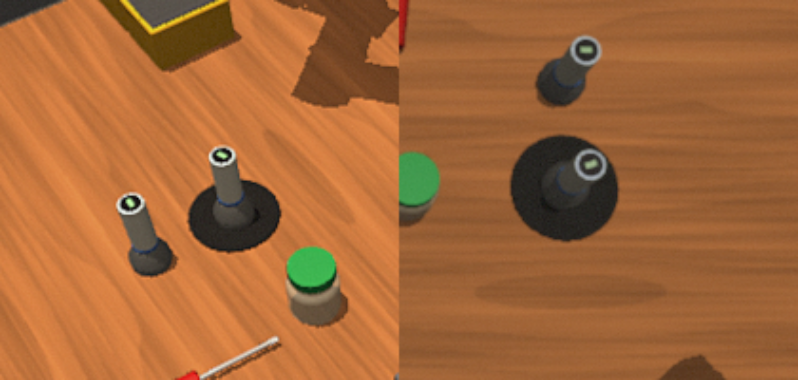

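The wand stands upright at the centre of the mat (ring at scene (246.5,122) / top (460,176)), and the packs are unmoved. Handing in.

```bash
python3 -c "
from workcell import robot
print(robot.finish_job())"
```

```text
the job is handed in; nothing more can be done
None
```

I picked up the wand on the mat (the one nearest the base) and held it upright about 6 cm above the yellow pack's black spot. The hold lasted about 2.6 s with the TCP steady to 0.1 mm. I then lowered it onto the mat until the wrist force showed contact (about 6 N), let go and backed away, and handed in at about 18 s.

**Wand:** in the last pictures its axis is at about (569.9, -262.8) mm, within about 2 mm of the measured mat centre. It looks upright and untouched.

**Packs:** comparing the top view before and after shows no change around the packs.

**Disagreements:** the two cameras differ by about 2–3 mm on the mat centre, and triangulating the wand's top gives 112 mm instead of 114 mm. Both are about what the stated calibration accuracy allows. One move call was refused because keys were missing; the arm did not move and I sent it again.

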